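# Prop leg down, mounting frame held upright

### The job

The painting frame on the mounting stand is leaning back with its prop leg folded up and strapped. Swing the hasp down off the leg until it hangs along the post, flip the leg over its balance point and all the way down while the frame still leans, then stand the frame upright by its top bar and keep it gripped there: finish while holding it upright, with the leg's foot clear of the base. Leave everything else on the table where it is.

Things in the scene. Friction and masses are not known exactly. Their poses are not given: they have to be found in the camera images.
- stand: The mounting stand's fixed dark wooden base, a plate 240 (its x) by 360 (its y, from -150 to +210) by 20 thick. Origin on the table top, 36 below the frame's hinge line, midway between the frame's posts. x points from the frame's face side to its rear, y along the hinge line towards the side with the leg, z up. Two raked stops behind the frame carry it while it leans.
- frame (a joint): Tilt of the wooden frame (0.5 to 0.8 kg) about its bottom hinge line, along the base's y: 0 = upright, + = leaning to the rear (base's +x), 0.42 = resting on the rear stops, where it starts; - = tipping to its face side, free to -0.4. Swings freely and falls either way if not held.
- frame_hinge (a point): On the frame's hinge line, midway between its posts, 36 above the table. Axes turn with the frame: z up along the posts, y along the hinge line, -x out of the face. Posts 18 square, 260 tall, at y = -110 and +110; between them a 6 thick board with a painting, its top edge at z = 190.
- top_bar (a point): Centre of the frame's round wooden top bar, 16 thick, 202 long between the posts, along the frame's y; 250 from the hinge line along the posts. Open beneath (52 clear below the bar), so that it can be pinched from above across its thickness.
- hasp (a joint): Turn of the steel hasp about its pivot pin on the +y post (axis out of the frame's face). 0 = strap across the leg, pointing to the frame's +y (starts at 0 to 0.15); grows as the free end swings DOWN; 1.57 = hanging straight down along the post, clear of the leg; stop at 1.6. Stays where it is left (friction 0.04 N m).
- hasp_pivot (a point): The hasp's pivot on the face of the +y post: 110 along y and 150 along z from frame_hinge, in the strap's plane (12 out of the frame's middle plane to the face side).
- hasp_pin (a point): Middle of the gripping length of the hasp's round steel pull pin, 12 thick, standing out 44 from the strap in the frame's -x; 70 from the pivot along the strap (16 wide, 4 thick) and 30 farther out of the face than hasp_pivot. The grip point is 28 from the strap.
- leg (a joint): Turn of the steel prop leg (12 square, 0.09 kg) about its hub outside the +y post, axis along y. 0 = folded up along the post; grows as the foot swings over to the face side (-x) and down; 2.5 = down stop. With the frame leaning 0.42 its balance point is 0.42: past that it falls to the down stop by itself, before it it falls back. The hasp's strap blocks it until swung off.
- leg_hinge (a point): Centre of the leg at its hub: 140 along y and 100 along z from frame_hinge.
- leg_foot (a point): Middle of the leg's cross foot, a rubber rod 16 thick, 66 long along the frame's y, sticking outwards; 115 from the hub along the leg and 32 farther out in y than leg_hinge. Grippable from above across its thickness. Leg down and frame upright, it hangs about 15 clear of the base; if the frame tips to the face side by about 0.2 the foot lands on the base.
- seal: Bystander, leave alone: stone seal block 26x26x55, standing on the stand's base (mm); origin at its underside.
- weight: Bystander, leave alone: steel paperweight bar 22x120x14, lying on the stand's base (mm); origin at its underside.
- ink_bottle: Bystander, leave alone: black ink bottle, 56 across, 110 tall (mm); origin at its underside.
- water_cup: Bystander, leave alone: white cup, 72 across, 65 tall (mm); origin at its underside.
- inkstone: Bystander, leave alone: dark inkstone 85x130x22 (mm); origin at its underside.
- brush: Bystander, leave alone: writing brush, 200 long, lying on the table (mm); origin at its underside.
- paste_jar: Bystander, leave alone: blue seal-paste jar, 60 across, 35 tall (mm); origin at its underside.

How it is judged:
On the way, in this order (a step that is already met when the one before it is completed fails the run):
1. the hasp hangs down, off the leg, which is still folded (value of joint hasp above 1.3 rad and value of joint leg below 0.3 rad), for 0.2 s.
2. the leg is flipped all the way down while the frame still leans on its stops (value of joint leg above 2.35 rad and value of joint frame above 0.3 rad), for 0.2 s.
At the end, for the whole second after the job is handed in: the frame within 0.07 rad (4 degrees) of upright and still, held by the fingers on its top bar (more than 2 N), the leg on its down stop (above 2.35) with neither the base nor the robot touching it, the hasp still hanging (above 1.3) (value of joint frame between -0.07 and 0.07 rad and velocity of joint frame between -0.1 and 0.1 rad/s and value of joint leg above 2.35 rad and value of joint hasp above 1.3 rad and contact force between the fingers and frame_c0 above 2 N and contact force between leg and stand below 0.3 N and contact force between leg and the arm below 0.3 N); the arm keeps its last pose, push and grip.
It fails at once if another thing on the table or the stand is moved by more than 25 mm (distance of any of seal, weight, ink_bottle, water_cup, inkstone, brush, paste_jar from where it was at the start of the episode above 0.025 m).
It also fails if it takes over 72 s, if anything falls off the work surface, if the arm or the gripper's body presses on something with over 40 N, if the wrist force passes 120 N, or if a joint passes its speed limit or range.

### The arm

A 6-joint arm with a two-finger parallel gripper is mounted at the origin on the work surface. World frame = base frame: x ahead of the robot, y to its left, z up, the work surface at z = 0. Lengths are in m, angles in rad, forces in N, time in s.
With the tool pointing down it reaches from about 0.25 to 0.775 m from the base axis. Payload 4 kg.
Tool frame: the origin (TCP) lies at the centre of the arm's flange, where the gripper is bolted on; the fingertips stand 199 mm ahead of it and the grasp point (between the pads) lies 180 mm ahead of it (robot.tcp_to_tips is the z of the fingertips in the tool frame, in m); z points along the fingers, y is the line along which they close (so a half turn about z gives the same grasp; the last joint's range is limited). The gripper opens to 94 mm and grips with 3 to 60 N. Pads are 16 mm wide; open, the fingers measure 119 mm over their backs; the gripper's body (75 mm by 177 mm) begins 78 mm behind the grasp point.
Start: joints at [1.195, 0.087, 1.371, -0, 1.684, -0.103], TCP at [0.148, 0.53, 0.405] pointing down, gripper open.
Joint ranges: [-3.1, 3.1], [-0.76, 2.03], [0.27, 2.55], [-1.08, 4.22], [0.17, 2.65], [-2.57, 2.57]. Speed limits (rad/s): [2.79, 2.79, 3.14, 3.14, 3.14, 3.14].

### API

Orientations are given as [roll, pitch, yaw] about the fixed x, y, z axes, in that order (R = Rz(yaw) Ry(pitch) Rx(roll)).
In Python, from bench import robot gives the robot as it stands.
- The arm moves only by the tool play_rows, never from a script. Its arguments are lists of equal length, an entry for each row: "translation": the shift along the tool's x, y, z scaled (see below), a list of three; "twist": the turn, a rotation vector about the tool's x, y, z scaled (see below), a list of three; "gripper": the opening, from -1 (shut) to 1 (fully open). A call has 1 to 8 rows; each row shifts and turns the commanded pose from where the row before left it, along the tool's axes as they then stand; what a row does not reach is not made up. The controller multiplies each number of a shift by 0.04 m and each number of a turn by 0.1 rad. A row lasts 1/10 s, in which the tool goes at most 50 mm and 8.59 degrees, less where a joint would pass 70% of its speed; a pose out of reach is approached as far as the arm can. A call with a number of a shift or a turn outside -1 to 1 is refused whole. A call with a gripper value outside its range is refused whole. The fingers move at their own pace and stop on an object; the grip force is fixed at half the most. Time passes only in rows, so rows that do not move let the fingers close. It gives the time, the measured TCP pose, the force, the opening and the grip force at its end, in the units of the state.
- robot.get_obs(): the state, without advancing time (a new reading comes with each control period).
- robot.snapshot(name): name is "scene" or "side" or "wrist"; returns the picture (400x640x3 uint8, red, green, blue); there is no depth.
- robot.camera_model(name): a dict with "camera_matrix" (3x3 intrinsics, pixels), "rvec" (rotation vector, rad) and "tvec" (3), from world to camera coordinates, as OpenCV has them. Camera axes: x right, y down, z forward; pixel columns grow to the right and rows downward; lengths in m; the calibration is good to about 2 mm. A picture is of the moment at which its call begins: read the wrist's pose just before it. camera_model takes no time and is no camera call; for the wrist camera it gives the pose at the moment of the call.
- robot.close_job(): hands the job in; it is judged then, once.
Trained networks look in the newest picture that a camera, given by its name, has taken for a name from the list of things; names that differ only in an ending like _2 or _b are one class to them, and where a whole thing is asked for, a point or a joint stands for the part that bears it (a point fixed in the world has none). Each returns a list of dicts, best first, with "score" (0 to 1); they miss things now and then, are a little off and sometimes report something else, mostly with a low value. They report only what shows in the picture. A call takes as long as a camera call.
- robot.recognise(name, camera): "centre" ([x, y, z] in m, in world coordinates, good to about 4 mm: the middle of the surface that is visible of it).
- robot.spot_point(name, camera): "centre" ([x, y, z] in m, in world coordinates, good to about 4 mm: a listed point, or the origin of a listed thing).
The state is a dict: "time": time; "joint_positions": joint angles; "qvel": joint speeds; "joint_torque": joint torques, N m; "tool_pos": TCP position; "ee_rot": TCP orientation; "wrist_force": force on the tool from outside, world axes, zero at the start; "wrist_torque": the same for the moment, N m; "width": finger opening in m; "finger_force": force on a finger pad.
Only numpy, scipy, OpenCV 4.12 (cv2) and the standard library are available. Lean on these libraries where they do the work, as an engineer would, in place of code of your own. Each camera call takes 0.05 s, during which the arm holds its last target. There are 200 camera calls.

## Working session

There is one attempt and no reset: what is moved stays moved. The work goes in short steps, Python scripts to look and compute and a tool call to move; the robot and the scene stay as the last step left them, time stands still between calls to the robot, and variables do not carry over. Pictures are saved under pics/ and viewed, at most 10 in all, crops included, and the job is handed in when it is done.

Besides the shell and the picture viewer there is one more tool, called after "Emit:" as name(argument=value, ...) on one line, values as JSON. play_rows: Moves the arm, as the interface text tells. Its arguments: {"type":"object","properties":{"translation":{"type":"array","items":{"type":"array","items":{"type":"number","minimum":-1,"maximum":1}}},"twist":{"type":"array","items":{"type":"array","items":{"type":"number","minimum":-1,"maximum":1}}},"gripper":{"type":"array","items":{"type":"number"}}},"required":["translation","twist","gripper"]}

```bash
mkdir -p pics; cat > h.py <<'E'
import numpy as np,cv2
from bench import robot
from scipy.spatial.transform import Rotation as R
np.set_printoptions(precision=4,suppress=True)
def snap(c,f):
    im=robot.snapshot(c); cv2.imwrite('pics/'+f,im[:,:,::-1]); return im
E
python3 - <<'E'
from h import *
o=robot.get_obs();print(o['time'],o['tool_pos'],o['ee_rot'],o['width'])
ims=[]
for c in ['scene','side']:
    im=snap(c,c+'0.png')
    for n in ['stand','frame_hinge','top_bar','hasp_pivot','hasp_pin','leg_hinge','leg_foot','seal','weight','ink_bottle','water_cup','inkstone','brush','paste_jar']:
        r=robot.spot_point(n,c); print(c,n,[(np.array(d['centre']),round(d['score'],2)) for d in r[:2]])
    m=robot.camera_model(c); Rm=cv2.Rodrigues(np.array(m['rvec']))[0]; print('cam',-Rm.T@np.array(m['tvec']).ravel())
print(robot.get_obs()['time'])
E
```

```text
0.0 [0.1482 0.5296 0.4035] [-3.1394 -0.0002  2.8688] 0.09396302225292069
scene stand [(array([ 0.4985, -0.1539, -0.0008]), 0.73)]
scene frame_hinge [(array([ 0.5054, -0.1598,  0.0325]), 0.97)]
scene top_bar [(array([ 0.6029, -0.1568,  0.2625]), 0.96), (array([ 0.5374, -0.0196,  0.1247]), 0.31)]
scene hasp_pivot [(array([ 0.5572, -0.0492,  0.173 ]), 0.49)]
scene hasp_pin [(array([0.5211, 0.0206, 0.1877]), 0.46)]
scene leg_hinge [(array([ 0.5371, -0.0204,  0.1242]), 0.63), (array([ 0.4871,  0.1291, -0.    ]), 0.57)]
scene leg_foot [(array([ 0.4109, -0.2676,  0.0188]), 0.59), (array([ 0.411 , -0.162 ,  0.0185]), 0.23)]
scene seal [(array([ 0.4098, -0.2675,  0.0188]), 0.44), (array([ 0.5572, -0.0484,  0.1758]), 0.19)]
scene weight [(array([ 0.4134, -0.1637,  0.0189]), 0.45)]
scene ink_bottle [(array([ 0.549 , -0.3627,  0.0012]), 0.82)]
scene water_cup [(array([0.487 , 0.1309, 0.0026]), 0.58)]
scene inkstone [(array([ 0.4565, -0.411 ,  0.0005]), 0.97)]
scene brush [(array([ 0.6793, -0.136 ,  0.0008]), 0.61)]
scene paste_jar [(array([ 0.6445, -0.3629,  0.002 ]), 0.74)]
cam [ 1.2851 -0.096 
[... 288 characters left out ...]
1867]), 0.73)]
side leg_hinge [(array([ 0.5425, -0.0188,  0.1307]), 0.72)]
side leg_foot [(array([0.5911, 0.0137, 0.2309]), 0.57)]
side seal [(array([ 0.408 , -0.2668,  0.0219]), 0.91), (array([ 0.4903,  0.1339, -0.0034]), 0.46)]
side weight [(array([ 0.4124, -0.1605,  0.02  ]), 0.57)]
side ink_bottle [(array([ 0.5511, -0.3632,  0.0009]), 0.8)]
side water_cup [(array([ 0.4897,  0.1351, -0.0005]), 0.87), (array([ 0.4115, -0.264 ,  0.0226]), 0.64)]
side inkstone [(array([ 0.4571, -0.4111,  0.0003]), 0.73)]
side brush [(array([0.4892, 0.1358, 0.0016]), 0.59)]
side paste_jar [(array([ 0.6508, -0.3651,  0.004 ]), 0.64), (array([ 0.5067, -0.1562,  0.0332]), 0.18)]
cam [-0.1747 -0.7368  0.8056]
1.5
```

View pics/scene0.png

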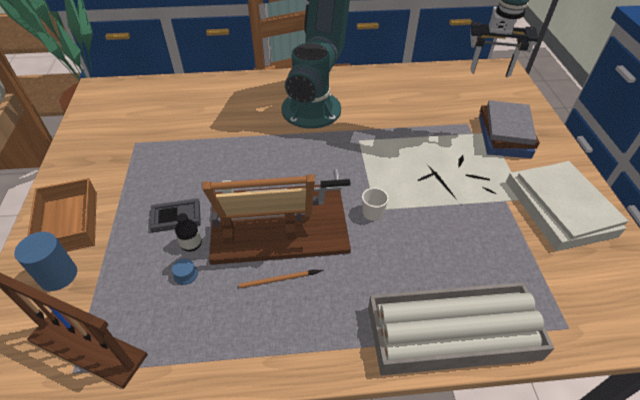

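View pics/side0.png

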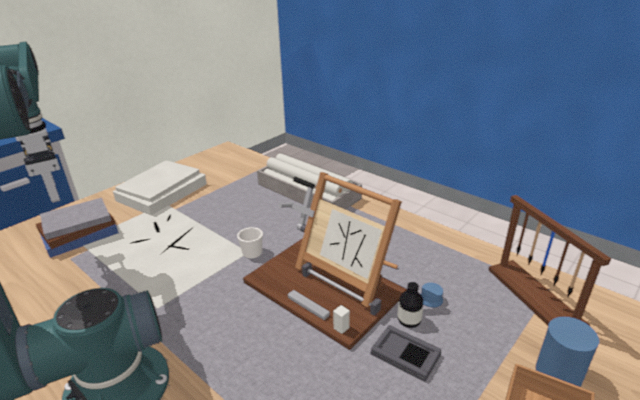

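Both views agree and match the given geometry: the stand is at about (0.504, -0.159) with yaw near 0.02, the pin at (0.522, 0.020, 0.187), the foot at (0.591, 0.014, 0.231) and the bar at (0.606, -0.158, 0.262). In the scene picture the frame is at about pixel (265,200) and the foot at about (335,183). Next I'll move above the pin.

Emit:
play_rows(translation=[[0,0,-0.4],[0,0,-0.4],[0,0,-0.3],[-0.72,-0.98,0],[-0.72,-0.98,0],[-0.72,-0.98,0],[-0.72,-0.98,0],[-0.72,-0.98,0]], twist=[[0,0,-0.9],[0,0,-0.9],[0,0,-0.9],[0,0,0],[0,0,0],[0,0,0],[0,0,0],[0,0,0]], gripper=[0,0,0,0,0,0,0,0])

```text
time: 2.3
tool_pos: [0.2922, 0.3316, 0.4489]
ee_rot: [3.141, 0.001, 3.139]
wrist_force: [0.6, 0.3, 0.2]
width: 0.0471
finger_force: 0.0
```

Emit:
play_rows(translation=[[-0.72,-0.98,0],[-0.72,-0.98,0],[-0.72,-0.98,0],[-0.72,-0.98,0],[-0.72,-0.98,0],[-0.72,-0.98,0],[-0.72,-0.98,0],[-0.72,-0.98,0]], twist=[[0,0,0],[0,0,0],[0,0,0],[0,0,0],[0,0,0],[0,0,0],[0,0,0],[0,0,0]], gripper=[0,0,0,0,0,0,0,0])

```text
time: 3.1
tool_pos: [0.5219, 0.0171, 0.4489]
ee_rot: [3.141, 0.001, 3.138]
wrist_force: [0.4, 0.1, 0.7]
width: 0.0471
finger_force: 0.0
```

Emit:
play_rows(translation=[[0,0,0],[0,0,0]], twist=[[0,0,0],[0,0,0]], gripper=[0,0])

```text
time: 3.3
tool_pos: [0.5216, 0.0181, 0.4481]
ee_rot: [3.141, -0.001, 3.136]
wrist_force: [-0.6, 0.4, -0.1]
width: 0.047
finger_force: 0.0
```

```bash
python3 - <<'E'
from h import *
o=robot.get_obs();print(o['time'],o['tool_pos'],o['ee_rot'],o['width'],o['wrist_force'])
snap('wrist','w1.png')
for n in ['hasp_pin','hasp_pivot','leg_foot','leg_hinge','top_bar']:
    print(n,[(np.array(d['centre']),round(d['score'],2)) for d in robot.spot_point(n,'wrist')[:2]])
E
```

```text
3.3 [0.5216 0.0181 0.4481] [ 3.1409 -0.0015  3.1365] 0.04704838677448559 [-0.6011  0.3744 -0.1274]
hasp_pin [(array([0.5235, 0.0195, 0.1904]), 0.82)]
hasp_pivot [(array([ 0.554 , -0.0471,  0.1737]), 0.69)]
leg_foot [(array([0.5929, 0.0093, 0.2328]), 0.87)]
leg_hinge [(array([ 0.5451, -0.0184,  0.1239]), 0.66), (array([ 0.5557, -0.0475,  0.1734]), 0.41)]
top_bar []
```

View pics/w1.png

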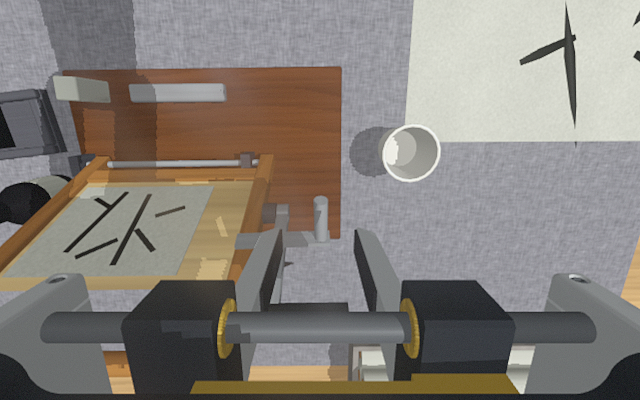

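The wrist view shows the pull pin at about pixel (320,217), between the open fingers, and it agrees with the other views. I'll descend and grip.

Emit:
play_rows(translation=[[-0.02,0.05,0.7],[0,0,0.7],[0,0,0.57],[0,0,0],[0,0,0],[0,0,0],[0,0,0],[0,0,0]], twist=[[0,0,0],[0,0,0],[0,0,0],[0,0,0],[0,0,0],[0,0,0],[0,0,0],[0,0,0]], gripper=[0,0,0,0,-1,-1,-1,-1])

```text
time: 4.4
tool_pos: [0.5222, 0.021, 0.3713]
ee_rot: [-3.142, 0.003, 3.139]
wrist_force: [0.2, 1.1, 0.3]
width: 0.0184
finger_force: 0.0
```

```bash
python3 - <<'E'
from h import *
u=np.array([np.sin(.42),0,np.cos(.42)])
a=np.linspace(0.03,1.57,15)
p=np.array([0.07*np.cos(t)*np.array([-.02,1,0])-0.07*np.sin(t)*u for t in a])
d=np.diff(p,axis=0)*[-1,1,-1]/.04
print(d.round(2).tolist())
E
```

```text
[[0.08, -0.02, 0.18], [0.08, -0.04, 0.17], [0.07, -0.06, 0.17], [0.07, -0.08, 0.16], [0.07, -0.1, 0.15], [0.06, -0.11, 0.14], [0.06, -0.13, 0.13], [0.05, -0.15, 0.12], [0.04, -0.16, 0.1], [0.03, -0.17, 0.08], [0.03, -0.18, 0.07], [0.02, -0.19, 0.05], [0.01, -0.19, 0.03], [0.0, -0.19, 0.01]]
```

Emit:
play_rows(translation=[[0,0,0],[0,0,0],[0,0,0],[0,0,0]], twist=[[0,0,0],[0,0,0],[0,0,0],[0,0,0]], gripper=[-1,-1,-1,-1])

```text
time: 4.8
tool_pos: [0.5221, 0.0206, 0.3702]
ee_rot: [-3.141, 0.001, 3.138]
wrist_force: [0.9, -3.7, 1.5]
width: 0.0109
finger_force: 30.0
```

Emit:
play_rows(translation=[[0.08,-0.02,0.18],[0.08,-0.04,0.17],[0.07,-0.06,0.17],[0.07,-0.08,0.16],[0.07,-0.1,0.15],[0.06,-0.11,0.14],[0.06,-0.13,0.13],[0,0,0]], twist=[[0,0,0],[0,0,0],[0,0,0],[0,0,0],[0,0,0],[0,0,0],[0,0,0],[0,0,0]], gripper=[-1,-1,-1,-1,-1,-1,-1,-1])

```text
time: 5.6
tool_pos: [0.5018, -0.0006, 0.324]
ee_rot: [3.14, -0.002, 3.138]
wrist_force: [0.8, 2.2, -3.7]
width: 0.011
finger_force: 30.0
```

Emit:
play_rows(translation=[[0.05,-0.15,0.12],[0.04,-0.16,0.1],[0.03,-0.17,0.08],[0.03,-0.18,0.07],[0.02,-0.19,0.05],[0.01,-0.19,0.03],[0,-0.19,0.01],[0,0,0]], twist=[[0,0,0],[0,0,0],[0,0,0],[0,0,0],[0,0,0],[0,0,0],[0,0,0],[0,0,0]], gripper=[-1,-1,-1,-1,-1,-1,-1,-1])

```text
time: 6.4
tool_pos: [0.4934, -0.05, 0.303]
ee_rot: [3.14, -0.01, 3.138]
wrist_force: [-1.2, 0.7, -17.9]
width: 0.0116
finger_force: 30.1
```

Emit:
play_rows(translation=[[0,0,0],[0,0,0],[0,0,0],[0,0,0],[0,0,-0.5],[0.2,0,-1],[0,0,-1],[0,0,-1]], twist=[[0,0,0],[0,0,0],[0,0,0],[0,0,0],[0,0,0],[0,0,0],[0,0,0],[0,0,0]], gripper=[-0.3,-0.3,-0.3,-0.3,-0.3,-0.3,-0.3,-0.3])

```text
time: 7.2
tool_pos: [0.4865, -0.0496, 0.4502]
ee_rot: [-3.141, 0.002, 3.139]
wrist_force: [0.0, -0.9, 0.3]
width: 0.033
finger_force: 0.0
```

```bash
python3 - <<'E'
from h import *
o=robot.get_obs();print(o['time'],o['tool_pos'],o['ee_rot'],o['width'],o['wrist_force'])
im=robot.snapshot('side')
for n in ['hasp_pin','hasp_pivot','leg_foot','top_bar']:
    print(n,[(np.array(d['centre']),round(d['score'],2)) for d in robot.spot_point(n,'side')[:2]])
robot.snapshot('scene')
for n in ['hasp_pin','leg_foot','top_bar']:
    print(n,[(np.array(d['centre']),round(d['score'],2)) for d in robot.spot_point(n,'scene')[:2]])
cv2.imwrite('pics/s2.png',cv2.resize(im[140:360,220:460,::-1],None,fx=2.5,fy=2.5))
E
```

```text
7.2 [ 0.4865 -0.0496  0.4502] [-3.1409  0.0024  3.1388] 0.033047522951367134 [ 0.0385 -0.9296  0.2507]
hasp_pin [(array([ 0.499 , -0.047 ,  0.1258]), 0.8)]
hasp_pivot [(array([ 0.5506, -0.0515,  0.1769]), 0.54), (array([ 0.4143, -0.2621,  0.0216]), 0.51)]
leg_foot [(array([0.5907, 0.0144, 0.2293]), 0.81), (array([0.491 , 0.1351, 0.0018]), 0.41)]
top_bar [(array([ 0.6056, -0.1568,  0.263 ]), 0.79)]
hasp_pin []
leg_foot [(array([0.5876, 0.0132, 0.2334]), 0.55)]
top_bar [(array([ 0.6031, -0.1562,  0.2629]), 0.77)]
```

View pics/s2.png

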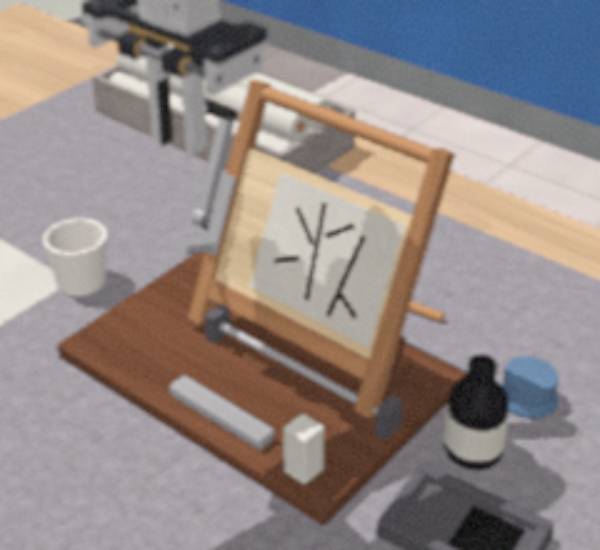

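The picture shows the hasp strap hanging along the post, with its pin at crop pixel (205,248), and the leg still folded. Next I'll move behind the foot with the gripper shut.

Emit:
play_rows(translation=[[0,0,-0.9],[-0.77,0.34,0],[-0.77,0.34,0],[-0.77,0.34,0],[-0.77,0.34,0],[-0.77,0.34,0],[0,0,0.9],[0,0,0.9]], twist=[[0,0,0],[0,0,0],[0,0,0],[0,0,0],[0,0,0],[0,0,0],[0,0,0],[0,0,0]], gripper=[-1,-1,-1,-1,-1,-1,-1,-1])

```text
time: 8.45
tool_pos: [0.6425, 0.0184, 0.4096]
ee_rot: [3.142, 0.0, 3.14]
wrist_force: [0.1, -0.3, -0.8]
width: 0.0004
finger_force: 0.0
```

Emit:
play_rows(translation=[[0,0,0],[0.4,0,0],[0.4,0,0],[0.4,0,0],[0.4,0,0]], twist=[[0,0,0],[0,0,0],[0,0,0],[0,0,0],[0,0,0]], gripper=[-1,-1,-1,-1,-1])

```text
time: 8.95
tool_pos: [0.5766, 0.0179, 0.4136]
ee_rot: [-3.141, 0.003, 3.138]
wrist_force: [0.8, 0.1, 0.6]
width: 0.0002
finger_force: 0.2
```

Emit:
play_rows(translation=[[0.35,0,0],[0.35,0,0],[0.35,0,0],[0.3,0,0],[0,0,-0.5],[0,0,-0.5],[0,0,0],[0,0,0]], twist=[[0,0,0],[0,0,0],[0,0,0],[0,0,0],[0,0,0],[0,0,0],[0,0,0],[0,0,0]], gripper=[-1,-1,-1,-1,-1,-1,-1,-1])

```text
time: 9.75
tool_pos: [0.5231, 0.0181, 0.4523]
ee_rot: [-3.142, 0.002, 3.139]
wrist_force: [0.9, -0.1, -0.7]
width: 0.0005
finger_force: 0.0
```

```bash
python3 - <<'E'
from h import *
o=robot.get_obs();print(o['time'],o['tool_pos'],o['ee_rot'],o['width'],o['wrist_force'])
im=robot.snapshot('side')
for n in ['hasp_pin','leg_foot','top_bar']:
    print(n,[(np.array(d['centre']),round(d['score'],2)) for d in robot.spot_point(n,'side')[:2]])
robot.snapshot('scene')
for n in ['hasp_pin','leg_foot','top_bar']:
    print(n,[(np.array(d['centre']),round(d['score'],2)) for d in robot.spot_point(n,'scene')[:2]])
cv2.imwrite('pics/s3.png',cv2.resize(im[140:360,220:460,::-1],None,fx=2.5,fy=2.5))
E
```

```text
9.75 [0.5231 0.0181 0.4523] [-3.1415  0.0018  3.1387] 0.0005058097893651473 [ 0.8615 -0.1369 -0.6517]
hasp_pin [(array([ 0.4954, -0.0517,  0.126 ]), 0.68), (array([ 0.6479, -0.3675,  0.0015]), 0.38)]
leg_foot [(array([ 0.5496, -0.0469,  0.1746]), 0.73)]
top_bar [(array([ 0.6055, -0.1575,  0.2624]), 0.88)]
hasp_pin [(array([0.4865, 0.1307, 0.0036]), 0.74), (array([ 0.5009, -0.158 , -0.0032]), 0.59)]
leg_foot [(array([0.4347, 0.0115, 0.0731]), 0.62)]
top_bar [(array([ 0.6021, -0.1582,  0.2635]), 0.88)]
```

View pics/s3.png

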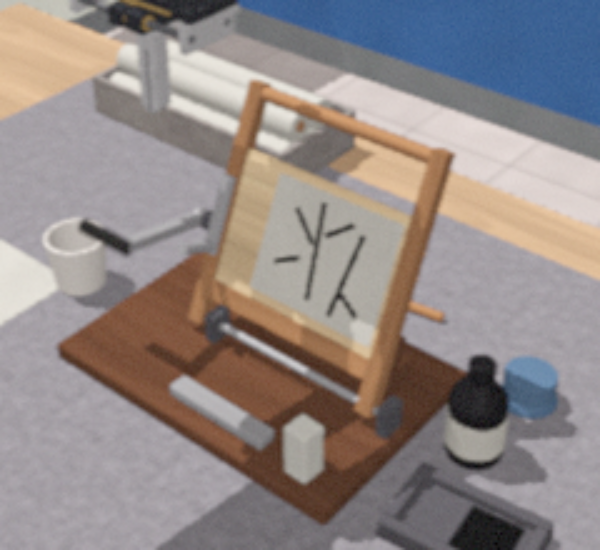

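The leg is down: its foot is at about (0.435, 0.012, 0.073), against (0.445, …, 0.071) expected at the stop, and the frame is still leaning. Next I'll turn the gripper and go to the top bar.

Emit:
play_rows(translation=[[0,0,-0.5],[0,0,-0.5],[0,0,-0.5],[0,0,0],[0,0,0],[0,0,0],[0,0,0],[0,0,0]], twist=[[0,0,0.97],[0,0,0.97],[0,0,0.97],[0,0,0.97],[0,0,0.97],[0,0,0.97],[0,0,0.97],[0,0,0.97]], gripper=[0,0,0,0,0,0,0,0])

```text
time: 10.95
tool_pos: [0.5232, 0.0182, 0.5112]
ee_rot: [-3.141, -0.0, 2.359]
wrist_force: [0.4, -0.6, -0.6]
width: 0.0469
finger_force: 0.0
```

Emit:
play_rows(translation=[[0,0,0],[0,0,0],[0,0,0],[0,0,0],[0,0,0],[0,0,0],[0,0,0],[0,0,0]], twist=[[0,0,0.97],[0,0,0.97],[0,0,0.97],[0,0,0.97],[0,0,0.97],[0,0,0.97],[0,0,0.97],[0,0,0.97]], gripper=[0,0,0,0,0,0,0,0])

```text
time: 11.75
tool_pos: [0.5232, 0.0182, 0.5113]
ee_rot: [-3.141, -0.0, 1.583]
wrist_force: [-0.5, 0.2, 0.2]
width: 0.0471
finger_force: 0.0
```

Emit:
play_rows(translation=[[-0.88,0.41,0],[-0.88,0.41,0],[-0.88,0.41,0],[-0.88,0.41,0],[-0.88,0.41,0],[0,0,0],[0,0,0]], twist=[[0,0,0],[0,0,0],[0,0,0],[0,0,0],[0,0,0],[0,0,0],[0,0,0]], gripper=[0,0,0,0,0,0,0])

```text
time: 12.45
tool_pos: [0.6084, -0.1573, 0.5102]
ee_rot: [-3.14, -0.001, 1.586]
wrist_force: [0.4, -0.4, -0.5]
width: 0.0469
finger_force: 0.0
```

```bash
python3 - <<'E'
from h import *
o=robot.get_obs();print(o['time'],o['tool_pos'],o['ee_rot'],o['width'])
snap('wrist','w4.png')
for n in ['top_bar','frame_hinge']:
    print(n,[(np.array(d['centre']),round(d['score'],2)) for d in robot.spot_point(n,'wrist')[:2]])
E
```

```text
12.45 [ 0.6084 -0.1573  0.5102] [-3.1395 -0.0013  1.5855] 0.04686391201233959
top_bar [(array([ 0.6039, -0.1663,  0.2639]), 0.59)]
frame_hinge [(array([ 0.5015, -0.1604,  0.0327]), 0.83)]
```

View pics/w4.png

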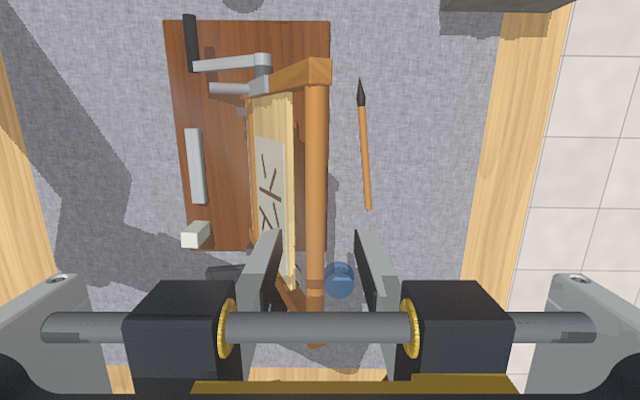

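The bar (column ~315) lies centred between the open fingers. I'll descend and grip it.

Emit:
play_rows(translation=[[0,-0.08,0.6],[0,0,0.6],[0,0,0.43],[0,0,0],[0,0,0],[0,0,0],[0,0,0],[0,0,0]], twist=[[0,0,0],[0,0,0],[0,0,0],[0,0,0],[0,0,0],[0,0,0],[0,0,0],[0,0,0]], gripper=[0,0,0,0,-1,-1,-1,-1])

```text
time: 13.4
tool_pos: [0.6048, -0.1564, 0.4475]
ee_rot: [3.14, 0.001, 1.587]
wrist_force: [-0.2, -0.1, -0.2]
width: 0.0188
finger_force: 0.0
```

Emit:
play_rows(translation=[[0,0,0],[0,0,0],[0,0,0],[0,0,0]], twist=[[0,0,0],[0,0,0],[0,0,0],[0,0,0]], gripper=[-1,-1,-1,-1])

```text
time: 13.8
tool_pos: [0.6049, -0.1565, 0.4472]
ee_rot: [3.139, 0.0, 1.587]
wrist_force: [2.6, 0.2, 3.2]
width: 0.0153
finger_force: 30.0
```

```bash
python3 - <<'E'
from h import *
o=robot.get_obs();print(o['time'],o['tool_pos'],o['ee_rot'],o['width'],o['wrist_force'],o['finger_force'])
t=np.linspace(.42,0,16)
p=.25*np.c_[np.sin(t),np.cos(t)]
print((np.diff(p,axis=0)*[1,-1]/.04).round(2).tolist())
E
```

```text
13.8 [ 0.6049 -0.1565  0.4472] [3.1391 0.0005 1.5868] 0.015274252846756809 [2.606  0.2269 3.1813] 29.999915957450867
[[-0.16, -0.07], [-0.16, -0.06], [-0.16, -0.06], [-0.17, -0.06], [-0.17, -0.05], [-0.17, -0.05], [-0.17, -0.04], [-0.17, -0.04], [-0.17, -0.03], [-0.17, -0.03], [-0.17, -0.02], [-0.17, -0.02], [-0.17, -0.01], [-0.17, -0.01], [-0.17, -0.0]]
```

Emit:
play_rows(translation=[[0,-0.16,-0.07],[0,-0.16,-0.06],[0,-0.16,-0.06],[0,-0.17,-0.06],[0,-0.17,-0.05],[0,-0.17,-0.05],[0,-0.17,-0.04],[0,-0.17,-0.04]], twist=[[0,0,0],[0,0,0],[0,0,0],[0,0,0],[0,0,0],[0,0,0],[0,0,0],[0,0,0]], gripper=[-1,-1,-1,-1,-1,-1,-1,-1])

```text
time: 14.6
tool_pos: [0.5508, -0.1572, 0.4635]
ee_rot: [-3.141, -0.001, 1.587]
wrist_force: [3.6, 2.5, 4.0]
width: 0.0151
finger_force: 30.0
```

Emit:
play_rows(translation=[[0,-0.17,-0.03],[0,-0.17,-0.03],[0,-0.17,-0.02],[0,-0.17,-0.02],[0,-0.17,-0.01],[0,-0.17,-0.01],[0,-0.17,0],[0,0,0]], twist=[[0,0,0],[0,0,0],[0,0,0],[0,0,0],[0,0,0],[0,0,0],[0,0,0],[0,0,0]], gripper=[-1,-1,-1,-1,-1,-1,-1,-1])

```text
time: 15.4
tool_pos: [0.5029, -0.1578, 0.468]
ee_rot: [-3.139, -0.001, 1.587]
wrist_force: [0.2, 5.0, 1.6]
width: 0.015
finger_force: 30.0
```

Emit:
play_rows(translation=[[0,0,0],[0,0,0],[0,0,0]], twist=[[0,0,0],[0,0,0],[0,0,0]], gripper=[-1,-1,-1])

```text
time: 15.7
tool_pos: [0.5035, -0.1578, 0.4681]
ee_rot: [-3.139, -0.001, 1.587]
wrist_force: [-0.0, 4.7, 2.9]
width: 0.0156
finger_force: 30.0
```

```bash
python3 - <<'E'
from h import *
o=robot.get_obs();print(o['time'],o['tool_pos'],o['ee_rot'],o['width'],o['wrist_force'],o['finger_force'])
for c in ['side','scene']:
    im=robot.snapshot(c)
    if c=='side': cv2.imwrite('pics/s5.png',cv2.resize(im[140:360,220:460,::-1],None,fx=2.5,fy=2.5))
    for n in ['hasp_pin','hasp_pivot','leg_hinge','leg_foot','top_bar','frame_hinge']:
        print(c,n,[(np.array(d['centre']),round(d['score'],2)) for d in robot.spot_point(n,c)[:1]])
E
```

```text
15.7 [ 0.5035 -0.1578  0.4681] [-3.1395 -0.0015  1.5871] 0.015556415436406953 [-0.0477  4.712   2.9018] 29.992529153823853
side hasp_pin [(array([ 0.4609, -0.0478,  0.1146]), 0.55)]
side hasp_pivot [(array([ 0.4896, -0.0482,  0.1854]), 0.52)]
side leg_hinge [(array([ 0.5013, -0.017 ,  0.1372]), 0.67)]
side leg_foot [(array([0.4334, 0.0134, 0.0452]), 0.93)]
side top_bar [(array([ 0.5018, -0.1578,  0.2843]), 0.86)]
side frame_hinge [(array([ 0.5027, -0.1587,  0.0352]), 0.83)]
scene hasp_pin []
scene hasp_pivot []
scene leg_hinge [(array([ 0.4987, -0.0191,  0.1336]), 0.68)]
scene leg_foot [(array([0.4259, 0.011 , 0.0459]), 0.52)]
scene top_bar [(array([ 0.5002, -0.1548,  0.2859]), 0.97)]
scene frame_hinge []
```

View pics/s5.png

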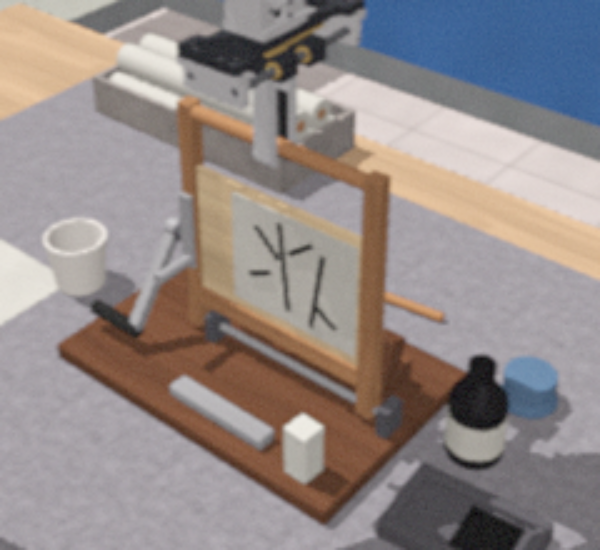

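The frame stands upright in the grip. The bar is at x≈0.502 and the hinge at 0.503. The foot is at z≈0.045, clear of the base, and the hasp hangs along the post. Handing in.

```bash
python3 -c "
from bench import robot
print(robot.close_job())"
```

```text
the job is handed in; nothing more can be done
None
```

I handed the job in at about 16 s with the hasp hanging down, the leg on its down stop and the frame gripped upright by its top bar, its foot clear of the base; the judge returned no verdict.

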